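# Shut the sliding guard of the loaded polishing box until it latches

### The arm

A 7-joint arm with a two-finger parallel gripper is mounted at the origin on a cart in front of the work surface, level with it; the furniture and walls round the work are solid. World frame = base frame: x ahead of the robot, y to its left, z up, the work surface at z = 0. Lengths are in m, angles in degrees, forces in N, time in s.
With the tool pointing down it reaches from about 0.4 to 0.925 m from the base axis. Payload 5.6 kg.
Tool frame: the origin (TCP) lies on the centre line of the jaws, within the pads' length; the fingertips stand 25 mm ahead of it and the grasp point (between the pads) lies 6 mm ahead of it (arm.finger_overhang is the distance from the TCP to the fingertips, in m); z points along the fingers, y is the direction in which the jaws open and shut (so a half turn about z gives the same grasp; the last joint's range is limited). The gripper opens to 85 mm and grips with 20 to 120 N. Pads are 22 mm wide; open, the fingers measure 114 mm over their backs; the gripper's body (76 mm by 85 mm) begins 54 mm behind the grasp point. The pads swing forward as they close: fully open they stand 13 mm farther back than shut.
Start: joints at [73.625, 26.786, -0.665, 91.828, 0.344, 61.387, -3.226], TCP at [0.156, -0.631, 0.217] pointing down, gripper open.
Joint ranges: [-144.91, 144.91], [-17.63, 115.5], [-89.93, 88.59], [15.96, 139.68], [-74.01, 254.01], [8.47, 105.57], [-167.45, 167.45]. Speed limits (degrees/s): [147.25, 147.25, 180, 180, 180, 180, 180].

### API

Orientations are given as [roll, pitch, yaw] about the fixed x, y, z axes, in that order (R = Rz(yaw) Ry(pitch) Rx(roll)).
In Python, from workcell import sense, cams, order, arm gives the robot as it stands.
- The arm moves only by the tool servo_tool, never from a script. Its argument "targets" is a list of rows, each a list of 2 entries, a list of its own where there are three numbers: the shift along the tool's x, y, z in cm, then the turn, a rotation vector about the tool's x, y, z in degrees. A call has 1 to 10 rows; each row is the pose to reach, as a shift and turn from the pose measured when the call began, along the tool's axes at that moment; what a row does not reach only later rows make up. A row lasts 1/8 s, in which the tool goes at most 62.5 mm and 10.7 degrees, less where a joint would pass 70% of its speed; a pose out of reach is approached as far as the arm can. A call with a gripper value outside its range is refused whole. "gripper" is the closure, from -1 (fully open) to 1 (shut), set as the call begins (left out, the last holds). The fingers move at their own pace and stop on an object; the grip force is fixed at half the most. Time passes only in rows, so rows that repeat a pose let the fingers close. It gives the time, the measured TCP pose, the force and the opening at its end, in the units of the state.
- sense(): the state, without advancing time (a new reading comes with each control period).
- cams.grab_frame(name): name is "scene" or "top" or "wrist"; returns a dict with "color" (384x512x3 uint8, red, green, blue), "intrinsics" (3x3 intrinsics, pixels), "cam_to_world" (4x4, takes a point from camera to world coordinates); the wrist camera has in their place "hand_eye" (4x4, takes a point from camera to tool coordinates, whose origin is the TCP and whose axes are the flange's). Camera axes: x right, y down, z forward; pixel columns grow to the right and rows downward; lengths in m; the calibration is good to about 2 mm. A picture is of the moment at which its call begins: read the wrist's pose just before it. There is no depth.
- order.hand_in(): hands the job in, once; it reports no verdict.
The state is a dict: "time_s": time; "joint_pos": joint angles; "qvel": joint speeds; "effort": joint torques, N m; "tcp_pos": TCP position; "eef_rot": TCP orientation; "wrist_force": force on the tool from outside, world axes, zero at the start; "ft_torque": the same for the moment, N m; "opening": finger opening in m.
Only numpy, scipy, OpenCV 4.12 (cv2) and the standard library are available. Lean on these libraries where they do the work, as an engineer would, in place of code of your own. Each camera call takes 0.05 s, during which the arm holds its last target.

### The job

Two small bench polishing boxes stand on the cabinet with their clear sliding guards open; one of them has a metal mould insert lying in its chamber, the other is empty. Push the guard of the box with the insert fully shut, away from the robot, until its spring catch clicks down over the keeper roller and holds it. Leave the guard of the empty box as it is, and do not shift the insert.

Things in the scene. Friction and masses are not known exactly. Their poses are not given: they have to be found in the camera images.
- push_bar_a (a point): Middle of the push bar on the guard of the box with the insert, 108 mm up. Upright aluminium plate across the guard's near end, 12 mm thick (x), 32 wide (y), 90 to 126 mm above the cabinet top. A foot plate juts 6 mm from its near side, 92 mm up at most: push above 94 mm. Axes: z up, +x = shutting direction (away from the robot, within about 18 degrees), y left. Space behind and above it is free.
- box_a: Fixed grey box with the insert: 270 mm long (its x, same as the bar's), 130 wide, 82 high (flat front deck 79), side guide rails up to 97 mm. Its guard is a clear plate 130 x 116 mm, top 89 mm above the cabinet top, sliding level along x. Chamber in the far half, floor 30 mm up. Origin: centre of the underside.
- guard_a (a joint): Opening of that guard, m: 0 = fully shut at its stop, 0.060 to 0.085 as found; the bar must travel this much along +x. It drags with 2 N plus 4 N per m/s; over the last 25 mm its steel keeper roller lifts the spring catch, up to about 10 N in all; the catch drops and holds within about 3 mm of the stop, not before.
- latch_a (a joint): Spring catch of that box: dark steel lever on a bracket at the box's far end, about 115 mm above the cabinet top. Angle in rad: 0 = down (at rest, or caught over the keeper roller), about 0.25 = lifted while the keeper roller passes under its nose. It works by itself and need not be touched.
- push_bar_b (a point): Middle of the push bar on the guard of the other, empty box, which is alike in all sizes and axes and also stands open. It must stay where it is.
- insert_center (a point): Centre of the mould insert, a bright machined steel block 40 x 56 x 24 mm with a round cavity in its top, lying loose on the chamber floor of one box. It shows which box is to be shut; the guard passes above it without touching.

How it is judged (in metres and radians):
At the end, for the whole second after the job is handed in: The guard of the box with the insert is shut to within 6 mm of its stop and its catch is down (within 0.06 rad), so that it is latched; the empty box's guard and the insert are each within 10 mm of where they were (value of joint guard_a below 0.006 m and value of joint latch_a below 0.06 rad and distance of each of push_bar_b, insert_center from where it was at the start of the episode below 0.01 m); the robot touches nothing.
It fails at once if the empty box's guard is pushed along by more than 15 mm (distance of push_bar_b from where it was at the start of the episode above 0.015 m).
It fails at once if the insert is shifted by more than 15 mm (distance of insert_center from where it was at the start of the episode above 0.015 m).
It also fails if it takes over 32 s, if anything falls off the work surface, if the arm or the gripper's body presses on something with over 40 N, if the wrist force passes 120 N, or if a joint passes its speed limit or range.

## Working session

There is one attempt and no reset: what is moved stays moved. The work goes in short steps, Python scripts to look and compute and a tool call to move; the robot and the scene stay as the last step left them, time stands still between calls to the robot, and variables do not carry over. Pictures are saved under pics/ and viewed, and the job is handed in when it is done.

Besides the shell and the picture viewer there is one more tool, called after ">>>" as a command line: name --argument value ..., lists and objects as JSON in quotes. servo_tool: Moves the arm, as the interface text tells. Its arguments: {"type":"object","properties":{"targets":{"type":"array","items":{"type":"array"}},"gripper":{"type":"number"}},"required":["targets"]}

```bash
mkdir -p pics; python3 - <<'E'
from workcell import sense,cams,order,arm
import cv2,numpy as np
s=sense();print(s)
for n in("scene","top","wrist"):
    f=cams.grab_frame(n);cv2.imwrite(f"pics/{n}0.png",f["color"][:,:,::-1])
    print(n,[ (k,np.round(f[k],4).tolist()) for k in f if k!="color"])
    np.savez(f"/tmp/{n}0.npz",**f)
E
```

```text
{'time_s': 0.0, 'joint_pos': array([73.6247125 , 26.83798177, -0.66504693, 91.88280683,  0.34428303,
       61.38472332, -3.22568481]), 'qvel': array([ 0.03963912,  0.08689278, -0.06963636,  0.04879769, -0.13077424,
       -0.05136748,  0.07961642]), 'effort': array([ 7.25204554e-04, -5.32380903e+01,  2.18255329e-02, -2.51309001e+01,
        1.13708785e-02,  7.82202784e-03,  1.04805455e-06]), 'tcp_pos': array([ 0.15606458, -0.63037555,  0.21620228]), 'eef_rot': array([-1.79896733e+02,  7.51169082e-03,  1.39084593e+01]), 'wrist_force': array([ 0.74487724, -0.97651673, -0.37314298]), 'ft_torque': array([ 0.02197846,  0.02994469, -0.01241499]), 'opening': 0.08516456218524494}
scene [('intrinsics', [[348.5356, 0.0, 255.0888], [0.0, 348.5356, 191.4135], [0.0, 0.0, 1.0]]), ('cam_to_world', [[0.7357, -0.336, 0.5881, 0.1196], [-0.6771, -0.3884, 0.6251, -0.5259], [0.0183, -0.8581, -0.5132, 0.5355], [0.0, 0.0, 0.0, 1.0]])]
top [('intrinsics', [[347.7869, 0.0, 255.5799], [0.0, 347.7869, 189.5441], [0.0, 0.0, 1.0]]), ('cam_to_world', [[0.0142, -0.9791, 0.203, 0.4671], [-0.9999, -0.0144, 0.0008, 0.0148], [0.0022, -0.203, -0.9792, 0.9196], [0.0, 0.0, 0.0, 1.0]])]
wrist [('intrinsics', [[340.34, 0.0, 253.7661], [0.0, 340.34, 191.5089], [0.0, 0.0, 1.0]]), ('hand_eye', [[0.0006, -0.955, -0.2965, 0.0769], [1.0, 0.0001, 0.0018, 0.001], [-0.0017, -0.2965, 0.955, -0.1571], [0.0, 0.0, 0.0, 1.0]])]
```

View pics/scene0.png

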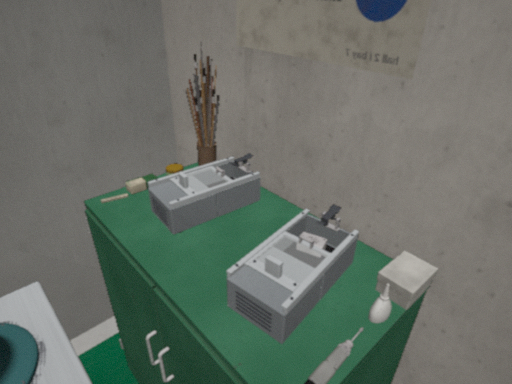

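View pics/top0.png

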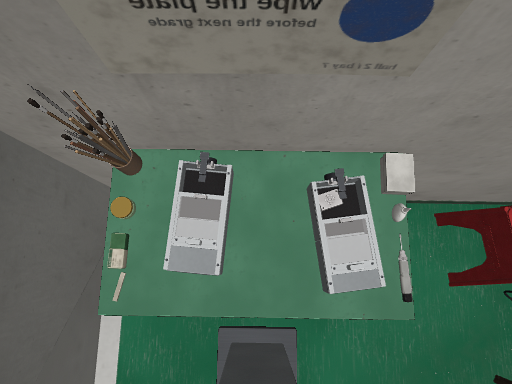

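```bash
python3 - <<'E'
import cv2,numpy as np
a=cv2.imread("pics/top0.png");b=cv2.imread("pics/scene0.png")
cv2.imwrite("pics/t1.png",cv2.resize(a[160:300,295:400],None,fx=4.2,fy=4.2,interpolation=cv2.INTER_CUBIC))
cv2.imwrite("pics/t2.png",cv2.resize(a[145:285,155:260],None,fx=4.2,fy=4.2,interpolation=cv2.INTER_CUBIC))
cv2.imwrite("pics/s1.png",cv2.resize(b[195:345,220:370],None,fx=4,fy=4,interpolation=cv2.INTER_CUBIC))
E
```

```text
(no output)
```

View pics/t1.png

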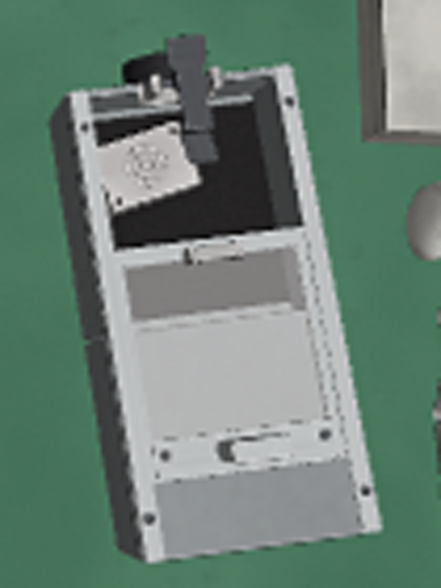

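View pics/s1.png

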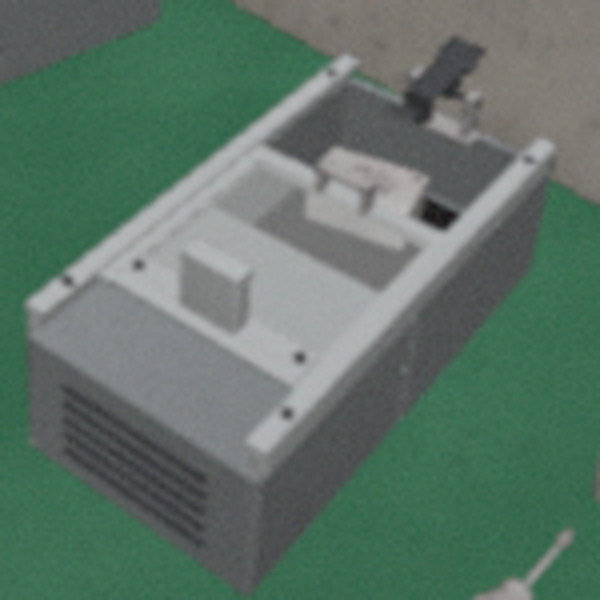

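View pics/t2.png

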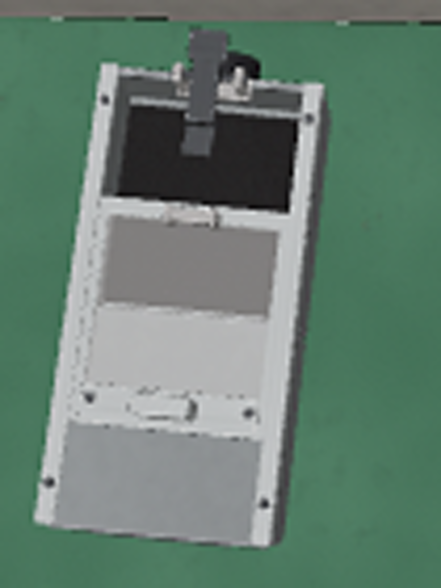

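```bash
cat > h.py <<'E'
import numpy as np
def ray(n,p,z):
    f=np.load(f"/tmp/{n}0.npz");K=f["intrinsics"];T=f["cam_to_world"]
    d=T[:3,:3]@np.linalg.solve(K,[p[0],p[1],1]);o=T[:3,3]
    return o+d*(z-o[2])/d[2]
t=lambda u,v:(295+(u+.5)/4.2-.5,160+(v+.5)/4.2-.5)
s=lambda u,v:(220+(u+.5)/4-.5,195+(v+.5)/4-.5)
E
python3 - <<'E'
from h import *
import numpy as np
c={}
for k,p in dict(nl=(148,560),fl=(72,92),nr=(380,530),fr=(290,66)).items():
    c[k]=ray("top",t(*p),.097);print("top",k,c[k].round(4))
for k in "lr":
    d=c["f"+k]-c["n"+k];print(np.hypot(*d[:2]),np.degrees(np.arctan2(d[1],d[0])))
print("w",np.linalg.norm(c["nl"]-c["nr"]),np.linalg.norm(c["fl"]-c["fr"]))
for p in [(28,305),(350,58),(250,445),(552,145)]: print("scene rail",ray("scene",s(*p),.097).round(4))
for p in [(182,249),(203,240),(252,270),(240,284)]: print("scene bartop",ray("scene",s(*p),.126).round(4))
for p in [(222,440),(318,430),(320,452),(230,462)]: print("top bar?",ray("top",t(*p),.126).round(4))
m=sum(c.values())/4;print(m)
E
python3 - <<'E'
import cv2
a=cv2.imread("pics/top0.png")
cv2.imwrite("pics/t3.png",cv2.resize(a[255:280,325:385],None,fx=12,fy=12,interpolation=cv2.INTER_CUBIC))
E
```

```text
top nl [ 0.3998 -0.157   0.097 ]
top fl [ 0.6595 -0.1206  0.097 ]
top nr [ 0.4173 -0.2838  0.097 ]
top fr [ 0.6769 -0.2475  0.097 ]
0.2623130266344634 7.969089969988964
0.2621700381088203 7.958769191310662
w 0.12799244237840524 0.12804003312120418
scene rail [ 0.3982 -0.1606  0.097 ]
scene rail [ 0.6583 -0.1269  0.097 ]
scene rail [ 0.415 -0.28   0.097]
scene rail [ 0.6751 -0.2491  0.097 ]
scene bartop [ 0.4514 -0.2022  0.126 ]
scene bartop [ 0.4624 -0.2041  0.126 ]
scene bartop [ 0.4646 -0.2317  0.126 ]
scene bartop [ 0.4546 -0.2343  0.126 ]
top bar? [ 0.4641 -0.1921  0.126 ]
top bar? [ 0.47   -0.2434  0.126 ]
top bar? [ 0.4586 -0.2439  0.126 ]
top bar? [ 0.4527 -0.1959  0.126 ]
[ 0.53836677 -0.20223835  0.097     ]
```

View pics/t3.png

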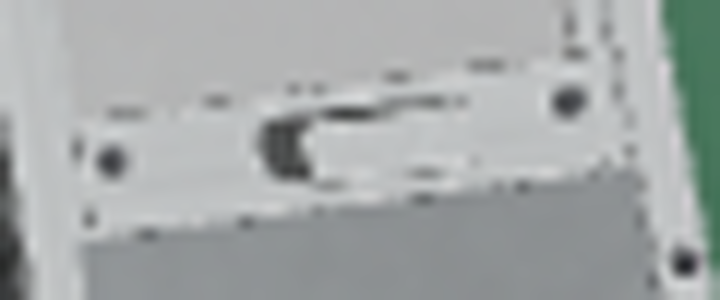

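The insert is in the right-hand box (y<0). Its rails run at about 8° yaw and measure 262 × 128 mm against 270 × 130 given. The bar top is near (0.458, -0.218). I'll shut the fingers, move behind the bar at height and turn to yaw 8°.

>>> servo_tool --targets '[[[3,-3,0],[0,0,0]],[[7,-7,0],[0,0,1]],[[11,-11,0],[0,0,2]],[[15,-15,0],[0,0,3]],[[19,-19,0],[0,0,4]],[[23,-23,0],[0,0,5]],[[27,-27,0],[0,0,6]],[[31,-31,0],[0,0,6]],[[33.5,-33.3,0],[0,0,6]],[[33.5,-33.3,0],[0,0,6]]]' --gripper 1

```text
time_s: 1.4
tcp_pos: [0.4025, -0.2242, 0.2169]
eef_rot: [-179.9, -0.0, 8.2]
wrist_force: [0.2, -0.5, 0.4]
opening: -0.0002
```

```bash
python3 - <<'E'
from workcell import sense,cams,arm
import cv2,numpy as np
s=sense();print({k:np.round(s[k],4) for k in("time_s","tcp_pos","eef_rot","wrist_force","opening")},arm.finger_overhang)
for n in("wrist","scene"):
    f=cams.grab_frame(n);cv2.imwrite(f"pics/{n}1.png",f["color"][:,:,::-1])
    np.savez(f"/tmp/{n}1.npz",**f)
a=cv2.imread("pics/wrist1.png");b=cv2.imread("pics/scene1.png")
cv2.imwrite("pics/w1b.png",cv2.resize(a,None,fx=1.5,fy=1.5))
E
```

```text
{'time_s': np.float64(1.4), 'tcp_pos': array([ 0.4025, -0.2242,  0.2169]), 'eef_rot': array([-1.798938e+02, -1.330000e-02,  8.231000e+00]), 'wrist_force': array([ 0.2288, -0.4594,  0.4167]), 'opening': np.float64(-0.0002)} 0.025
```

View pics/w1b.png

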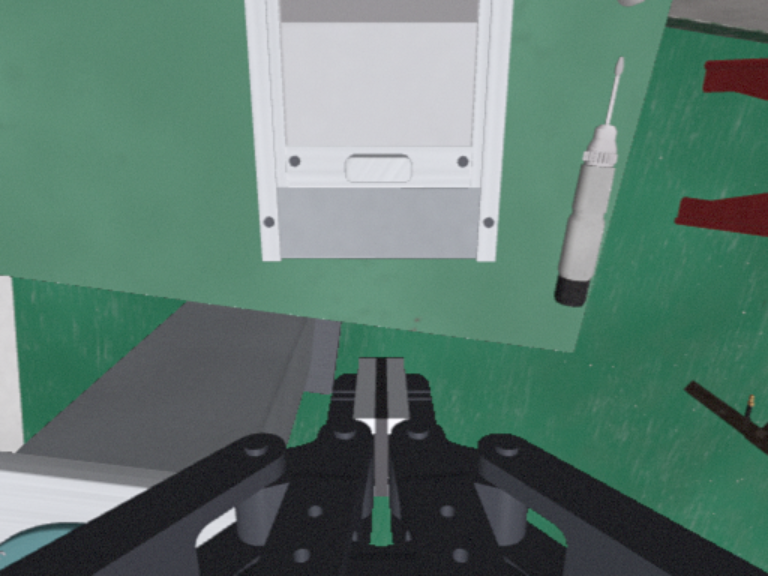

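View pics/scene1.png

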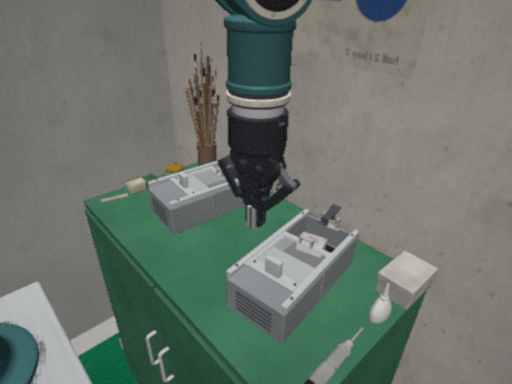

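```bash
python3 - <<'E'
import numpy as np
from scipy.spatial.transform import Rotation as R
f=np.load("/tmp/wrist1.npz");K=f["intrinsics"];H=f["hand_eye"]
p=np.array([.4025,-.2242,.2169]);Rt=R.from_euler("xyz",[-179.9,0,8.23],degrees=True).as_matrix()
def pix(u,v,z):
    d=Rt@H[:3,:3]@np.linalg.solve(K,[u/1.5,v/1.5,1]);o=p+Rt@H[:3,3]
    return o+d*(z-o[2])/d[2]
for u,v in[(345,182),(412,182),(378,182),(378,168)]:print(pix(u,v,.126).round(4))
print("rail near ends",pix(263,261,.097).round(4),pix(496,261,.097).round(4))
# fingertip: where ray meets tool x=+.011
d=H[:3,:3]@np.linalg.solve(K,[381/1.5,357/1.5,1]);o=H[:3,3]
for x in(.009,.011,.013):print("tip z tool",x,(o+d*(x-o[0])/d[0]).round(4))
E
```

```text
[ 0.4524 -0.2009  0.126 ]
[ 0.457  -0.2326  0.126 ]
[ 0.4546 -0.2165  0.126 ]
[ 0.4611 -0.2156  0.126 ]
rail near ends [ 0.3995 -0.1593  0.097 ] [ 0.4183 -0.2883  0.097 ]
tip z tool 0.009 [ 0.009   0.0013 -0.0115]
tip z tool 0.011 [ 0.011   0.0013 -0.0158]
tip z tool 0.013 [ 0.013   0.0012 -0.0201]
```

```bash
python3 - <<'E'
import numpy as np,cv2
f=np.load("/tmp/scene1.npz");K=f["intrinsics"];T=f["cam_to_world"]
a=cv2.imread("pics/scene1.png");S=8
c=cv2.resize(a[170:240,210:310],None,fx=S,fy=S,interpolation=cv2.INTER_CUBIC)
c8=np.cos(np.radians(8.23));s8=np.sin(np.radians(8.23))
def proj(t):
    x,y,z=t;w=np.array([.4025+x*c8+y*s8,-.2242+x*s8-y*c8,.2169-z,1])
    q=(np.linalg.inv(T)@w)[:3];q=K@q;return q[:2]/q[2]
for t,col in[((.011,.0,.025),(0,0,255)),((-.011,0,.025),(0,255,255)),((0,0,0),(255,0,0)),((.011,0,.012),(0,255,0)),((-.011,0,.038),(255,0,255))]:
    u,v=proj(t);print(t,u,v);cv2.circle(c,(int((u-210+.5)*S),int((v-170+.5)*S)),4,col,-1)
cv2.imwrite("pics/s2.png",c)
w=cv2.imread("pics/wrist1.png")
cv2.imwrite("pics/w2.png",cv2.resize(w[225:335,205:305],None,fx=5,fy=5,interpolation=cv2.INTER_CUBIC))
E
```

```text
(0.011, 0.0, 0.025) 258.02257896480216 242.0609024778458
(-0.011, 0, 0.025) 248.8676579685637 249.16996369786435
(0, 0, 0) 253.77753253067613 232.48604364102613
(0.011, 0, 0.012) 258.21539073693646 235.38852655341915
(-0.011, 0, 0.038) 248.78944498874355 255.77091796529695
```

View pics/s2.png

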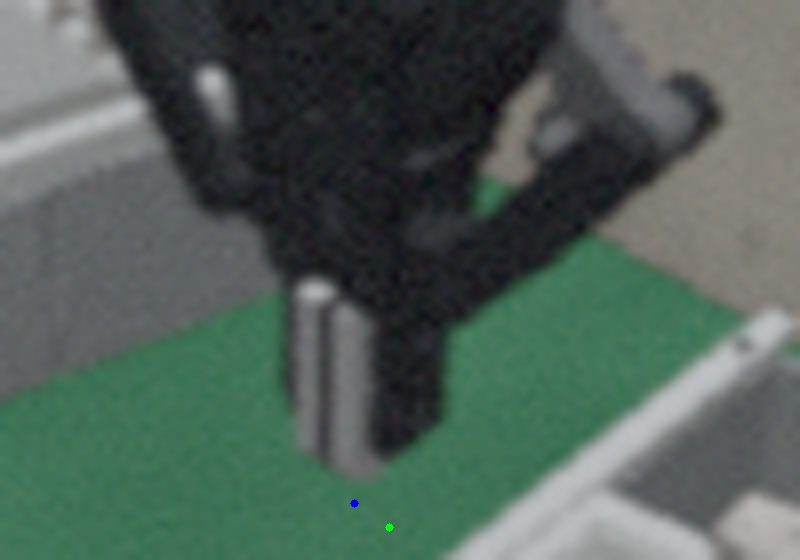

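View pics/w2.png

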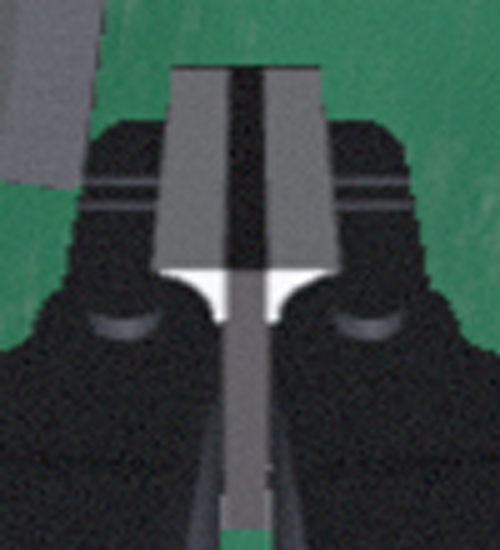

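The wrist view lines up with the bar: it is 32 mm wide as given, near face at about (0.455, -0.217). Both views put the fingertips higher than the stated 25 mm overhang. I'll lower to a height that is safe either way and look again.

>>> servo_tool --targets '[[[0,0.5,2.5],[0,0,0]],[[0,0.5,5.5],[0,0,0]],[[0,0.5,7.5],[0,0,0]],[[0,0.5,8.7],[0,0,0]],[[0,0.5,8.7],[0,0,0]],[[0,0.5,8.7],[0,0,0]]]'

```text
time_s: 2.25
tcp_pos: [0.4019, -0.2325, 0.1304]
eef_rot: [-180.0, -0.0, 7.9]
wrist_force: [-0.1, -0.6, -0.4]
opening: 0.0004
```

```bash
cat > look.py <<'E'
import sys
from workcell import sense,cams
import cv2,numpy as np
k=sys.argv[1]
s=sense();print({q:np.round(s[q],4).tolist() for q in("time_s","tcp_pos","eef_rot","wrist_force","opening")})
for n in("wrist","scene"):
    f=cams.grab_frame(n);a=f["color"][:,:,::-1].copy()
    np.savez(f"/tmp/{n}{k}.npz",**f)
    if n=="wrist": w=a[:, :]
    else: c=cv2.resize(a[170:340,200:370],None,fx=3.4,fy=3.4,interpolation=cv2.INTER_CUBIC)
cv2.imwrite(f"pics/w_{k}.png",cv2.resize(w,None,fx=1.5,fy=1.5));cv2.imwrite(f"pics/s_{k}.png",c)
E
python3 look.py 2
```

```text
{'time_s': 2.25, 'tcp_pos': [0.4019, -0.2325, 0.1304], 'eef_rot': [-179.9769, -0.0055, 7.884], 'wrist_force': [-0.0629, -0.5561, -0.4084], 'opening': 0.0004}
```

View pics/s_2.png

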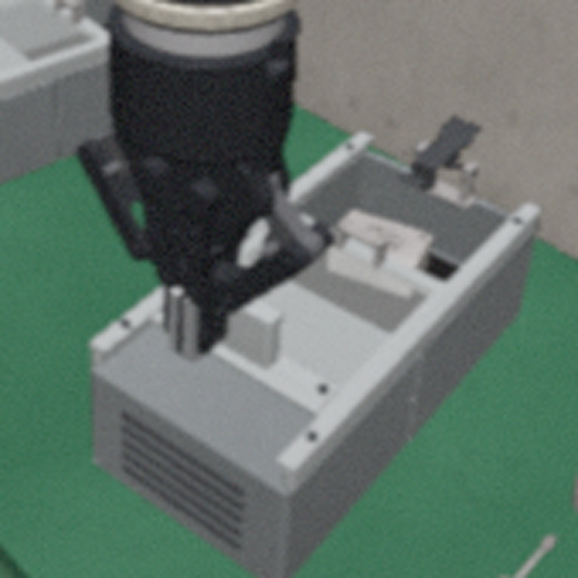

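View pics/w_2.png

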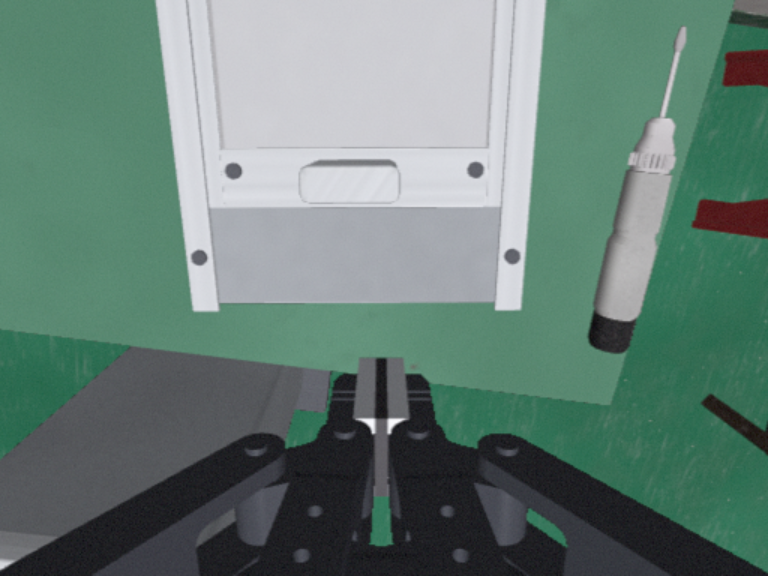

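```bash
python3 - <<'E'
import numpy as np
f=np.load("/tmp/scene2.npz");K=f["intrinsics"];T=f["cam_to_world"];Ti=np.linalg.inv(T)
c,s=np.cos(np.radians(7.88)),np.sin(np.radians(7.88))
for x in(-.011,.011):
  for z in(-.03,-.016,-.005,.0,.012,.025):
    w=np.array([.4019+x*c,-.2325+x*s,.1304-z,1]);q=K@(Ti@w)[:3];q=q[:2]/q[2]
    print(x,z,q.round(1),((q-[200,170])*3.4).round(0))
E
```

```text
-0.011 -0.03 [252.  267.9] [177. 333.]
-0.011 -0.016 [251.8 274.6] [176. 356.]
-0.011 -0.005 [251.7 279.7] [176. 373.]
-0.011 0.0 [251.7 282. ] [176. 381.]
-0.011 0.012 [251.6 287.5] [175. 399.]
-0.011 0.025 [251.5 293.2] [175. 419.]
0.011 -0.03 [260.9 260.4] [207. 307.]
0.011 -0.016 [260.7 267.1] [206. 330.]
0.011 -0.005 [260.5 272.1] [206. 347.]
0.011 0.0 [260.4 274.4] [205. 355.]
0.011 0.012 [260.2 279.8] [205. 373.]
0.011 0.025 [260.  285.5] [204. 393.]
```

>>> servo_tool --targets '[[[0,-0.4,0.5],[0,0,0]],[[0,-0.85,1.2],[0,0,0]],[[0,-0.85,1.8],[0,0,0]],[[0,-0.85,1.8],[0,0,0]]]'

```text
time_s: 2.85
tcp_pos: [0.4005, -0.2236, 0.1119]
eef_rot: [-179.9, 0.0, 7.9]
wrist_force: [1.3, 0.4, 1.1]
opening: 0.0001
```

>>> servo_tool --targets '[[[0,0,0.3],[0,0,0]],[[0,0,0.6],[0,0,0]],[[0,0,0.6],[0,0,0]]]'

```text
time_s: 3.22
tcp_pos: [0.4003, -0.2235, 0.1056]
eef_rot: [-179.9, 0.1, 7.9]
wrist_force: [0.7, 0.2, -0.7]
opening: 0.0003
```

```bash
python3 look.py 3
```

```text
{'time_s': 3.225, 'tcp_pos': [0.4003, -0.2235, 0.1056], 'eef_rot': [-179.9269, 0.0585, 7.9205], 'wrist_force': [0.6954, 0.165, -0.6853], 'opening': 0.0003}
```

View pics/s_3.png

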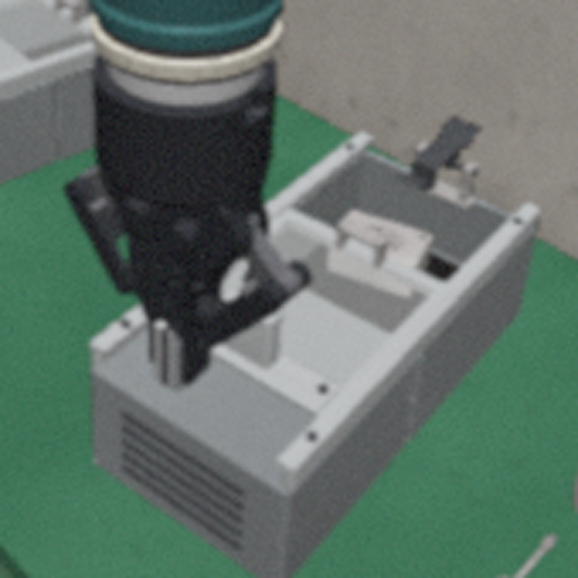

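The scene shows the fingertip well above the deck, at about 0.12 m, although TCP z is 0.106. That supports the camera estimate (tip 16 mm behind the TCP) over the stated overhang. I'll settle it by touch, moving over the deck and lowering gently while watching the force.

>>> servo_tool --targets '[[[0,0,-0.5],[0,0,0]],[[1,0,-0.5],[0,0,0]],[[2.2,0,-0.5],[0,0,0]],[[2.2,0,-0.3],[0,0,0]],[[2.2,0,0],[0,0,0]],[[2.2,0,0.2],[0,0,0]],[[2.2,0,0.3],[0,0,0]]]'

```text
time_s: 4.2
tcp_pos: [0.4219, -0.2206, 0.1026]
eef_rot: [-179.9, 0.1, 7.9]
wrist_force: [-0.4, -1.2, 0.5]
opening: -0.0001
```

>>> servo_tool --targets '[[[0,0,0.2],[0,0,0]],[[0,0,0.4],[0,0,0]],[[0,0,0.4],[0,0,0]]]'

```text
time_s: 4.58
tcp_pos: [0.4218, -0.2205, 0.0985]
eef_rot: [-179.9, 0.1, 7.9]
wrist_force: [-0.6, -0.7, -1.0]
opening: -0.0001
```

There's no contact where the stated overhang would already be 5 mm into the deck, so the cameras are right. I'll lower to TCP z 0.090, which puts the tip at about 0.106.

>>> servo_tool --targets '[[[0,0,0.3],[0,0,0]],[[0,0,0.6],[0,0,0]],[[0,0,0.85],[0,0,0]],[[0,0,0.85],[0,0,0]]]'

```text
time_s: 5.08
tcp_pos: [0.4216, -0.2204, 0.0897]
eef_rot: [-179.9, 0.1, 7.9]
wrist_force: [-0.5, 0.2, 0.7]
opening: -0.0001
```

```bash
python3 look.py 4
```

```text
{'time_s': 5.075, 'tcp_pos': [0.4216, -0.2204, 0.0897], 'eef_rot': [-179.9001, 0.1053, 7.9071], 'wrist_force': [-0.5039, 0.216, 0.6893], 'opening': -0.0001}
```

View pics/s_4.png

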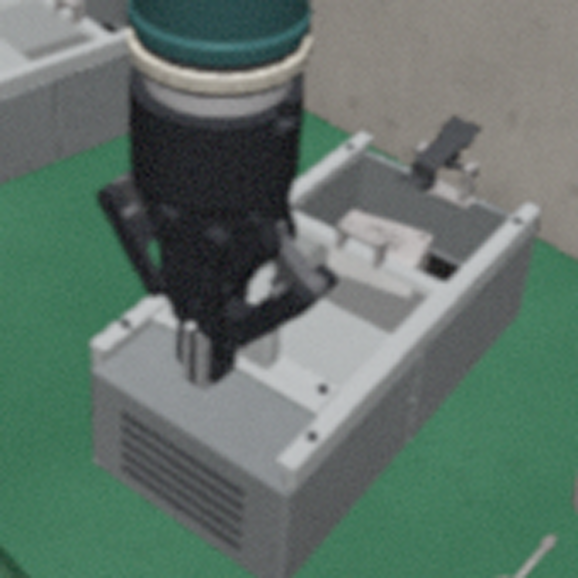

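View pics/w_4.png

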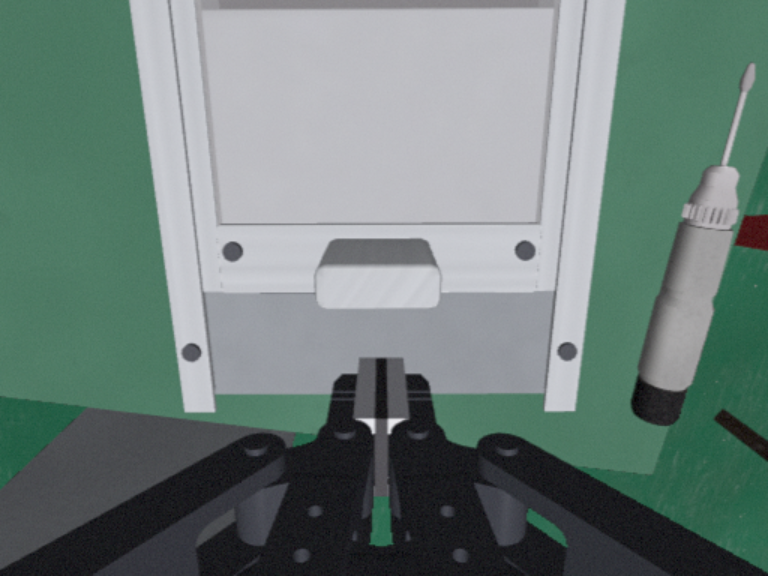

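>>> servo_tool --targets '[[[0.7,0,0],[0,0,0]],[[1.4,0,0],[0,0,0]],[[2,0,0],[0,0,0]],[[2.5,0,0],[0,0,0]],[[3,0,0],[0,0,0]],[[3.5,0,0],[0,0,0]],[[4,0,0],[0,0,0]]]'

```text
time_s: 6.05
tcp_pos: [0.4614, -0.2149, 0.0897]
eef_rot: [-179.9, 0.1, 7.9]
wrist_force: [-2.8, -0.1, 0.7]
opening: -0.0002
```

```bash
python3 look.py 5
```

```text
{'time_s': 6.05, 'tcp_pos': [0.4614, -0.2149, 0.0897], 'eef_rot': [-179.899, 0.1115, 7.902], 'wrist_force': [-2.7801, -0.1092, 0.7418], 'opening': -0.0002}
```

View pics/s_5.png

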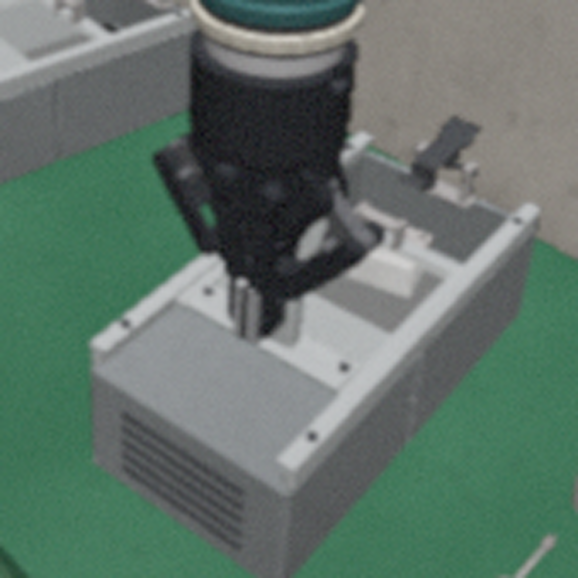

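View pics/w_5.png

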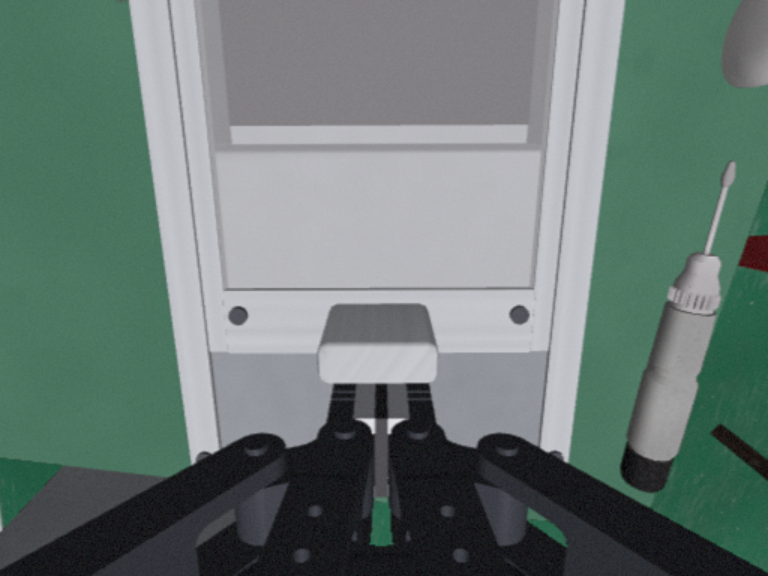

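The finger is bearing on the bar at 2.8 N and the guard is sliding. I'll keep pushing.

>>> servo_tool --targets '[[[0.6,0,0],[0,0,0]],[[1.2,0,0],[0,0,0]],[[1.8,0,0],[0,0,0]],[[2.4,0,0],[0,0,0]],[[3,0,0],[0,0,0]],[[3.5,0,0],[0,0,0]],[[4,0,0],[0,0,0]]]'

```text
time_s: 7.02
tcp_pos: [0.5018, -0.2093, 0.0897]
eef_rot: [-179.9, 0.1, 7.9]
wrist_force: [-4.4, 0.1, 1.7]
opening: 0.0002
```

>>> servo_tool --targets '[[[0.3,0,0],[0,0,0]],[[0.6,0,0],[0,0,0]],[[0.8,0,0],[0,0,0]]]'

```text
time_s: 7.4
tcp_pos: [0.5091, -0.2082, 0.0897]
eef_rot: [-179.9, 0.2, 7.9]
wrist_force: [-5.0, 0.1, 2.8]
opening: 0.0
```

```bash
python3 look.py 6
```

```text
{'time_s': 7.4, 'tcp_pos': [0.5091, -0.2082, 0.0897], 'eef_rot': [-179.8941, 0.1616, 7.9176], 'wrist_force': [-5.0264, 0.0585, 2.7972], 'opening': 0.0}
```

View pics/s_6.png

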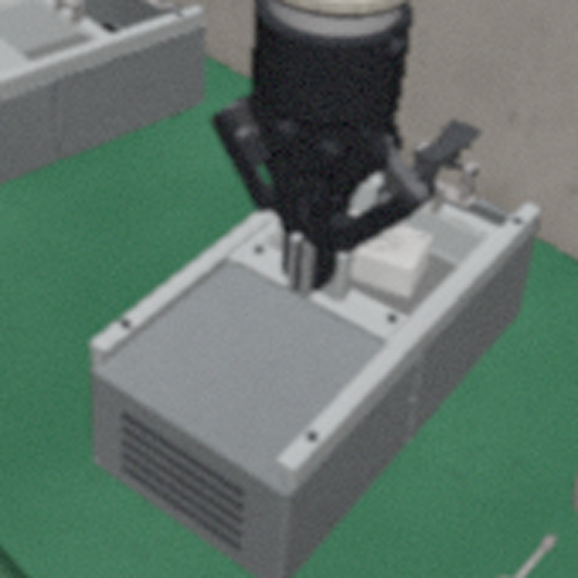

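View pics/w_6.png

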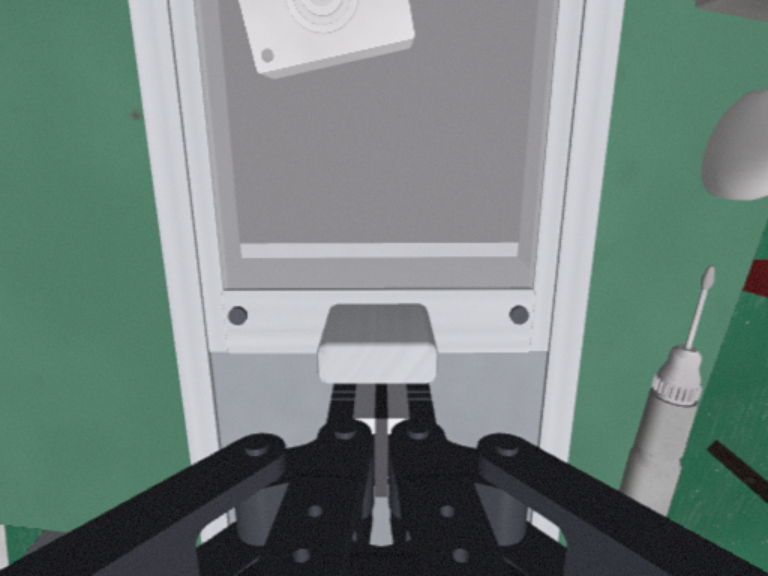

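>>> servo_tool --targets '[[[0.3,0,0],[0,0,0]],[[0.6,0,0],[0,0,0]],[[0.9,0,0],[0,0,0]]]'

```text
time_s: 7.88
tcp_pos: [0.5194, -0.2069, 0.09]
eef_rot: [-179.9, 0.0, 7.9]
wrist_force: [-2.7, 1.3, 2.2]
opening: 0.0001
```

>>> servo_tool --targets '[[[0.2,0,0],[0,0,0]],[[0.4,0,0],[0,0,0]],[[0.6,0,0],[0,0,0]]]'

```text
time_s: 8.25
tcp_pos: [0.5215, -0.2066, 0.0896]
eef_rot: [-179.9, 0.5, 7.9]
wrist_force: [-15.3, -1.5, 9.1]
opening: -0.0
```

The force fell to 2.7 N as the catch dropped, then rose to 15 N against the stop. I'll back off straight, lift and check.

>>> servo_tool --targets '[[[-0.8,0,0],[0,0,0]],[[-2,0,0],[0,0,0]],[[-3.5,0,0],[0,0,0]],[[-5,0,-1],[0,0,0]],[[-6,0,-4],[0,0,0]],[[-8,0,-8],[0,0,0]],[[-10,0,-12],[0,0,0]],[[-11,0,-14],[0,0,0]],[[-11,0,-14],[0,0,0]]]'

```text
time_s: 9.38
tcp_pos: [0.4138, -0.2227, 0.2327]
eef_rot: [180.0, 0.3, 7.8]
wrist_force: [0.4, -0.9, -0.4]
opening: -0.0001
```

```bash
python3 look.py 7; python3 - <<'E'
from workcell import cams
import cv2
a=cams.grab_frame("top")["color"][:,:,::-1]
cv2.imwrite("pics/top7.png",a)
b=cv2.imread("pics/top0.png")
import numpy as np
f=lambda i:cv2.resize(i[145:300,155:400],None,fx=3,fy=3,interpolation=cv2.INTER_CUBIC)
cv2.imwrite("pics/t7.png",f(a))
d=cv2.absdiff(a,b).max(2);ys,xs=np.where(d[145:290,160:240]>60);print("left box changed px",len(xs))
E
```

```text
{'time_s': 9.375, 'tcp_pos': [0.4138, -0.2227, 0.2327], 'eef_rot': [179.9548, 0.2966, 7.8041], 'wrist_force': [0.3832, -0.9463, -0.3964], 'opening': -0.0001}
left box changed px 0
```

View pics/s_7.png

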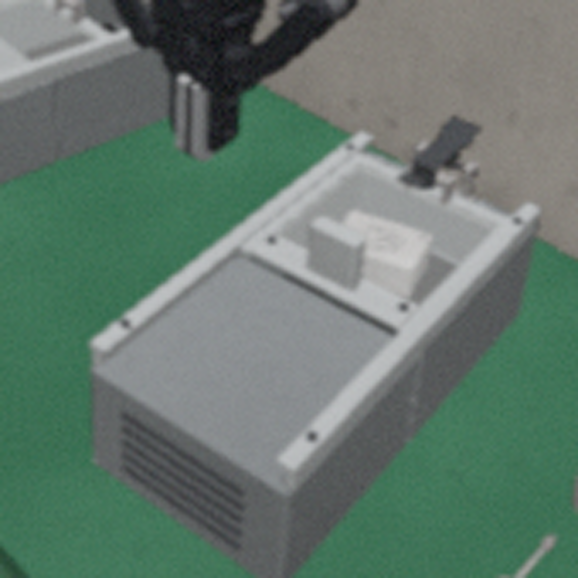

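View pics/t7.png

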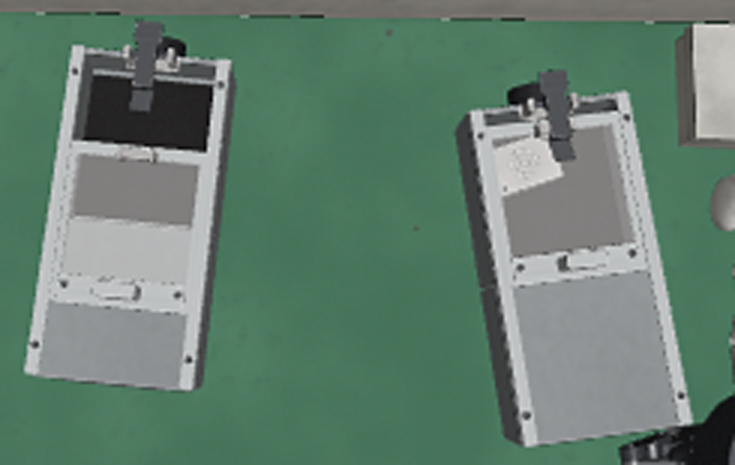

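View pics/w_7.png

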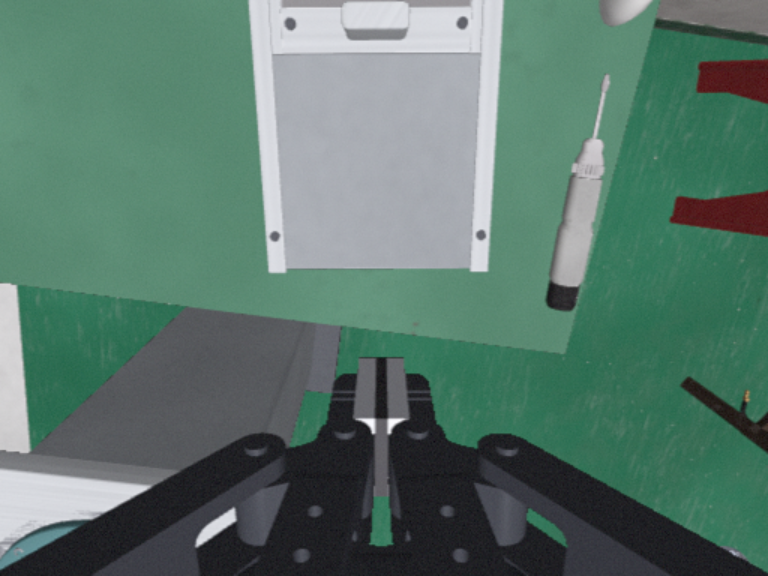

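```bash
python3 - <<'E'
import numpy as np,cv2
from scipy.spatial.transform import Rotation as R
A=[np.load(f"/tmp/scene{k}.npz")["color"][195:245,305:360,::-1] for k in(0,6,7)]
cv2.imwrite("pics/l.png",np.hstack([cv2.resize(a,None,fx=4.8,fy=4.8,interpolation=cv2.INTER_CUBIC) for a in A]))
a=cv2.imread("pics/top0.png")[160:205,310:370];b=cv2.imread("pics/top7.png")[160:205,310:370]
cv2.imwrite("pics/lt.png",np.hstack([cv2.resize(i,None,fx=6.5,fy=6.5,interpolation=cv2.INTER_CUBIC) for i in(a,b)]))
f=np.load("/tmp/wrist7.npz");K=f["intrinsics"];H=f["hand_eye"]
p=np.array([.4138,-.2227,.2327]);Rt=R.from_euler("xyz",[179.95,.3,7.8],degrees=True).as_matrix()
d=Rt@H[:3,:3]@np.linalg.solve(K,[376/1.5,40/1.5,1]);o=p+Rt@H[:3,3];print("bar near face",o+d*(.126-o[2])/d[2])
E
```

```text
bar near face [ 0.52885582 -0.20612385  0.126     ]
```

View pics/l.png

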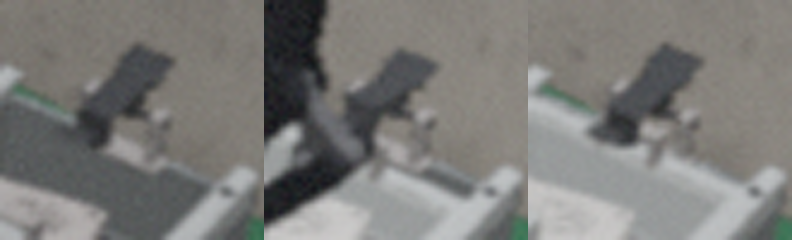

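View pics/lt.png

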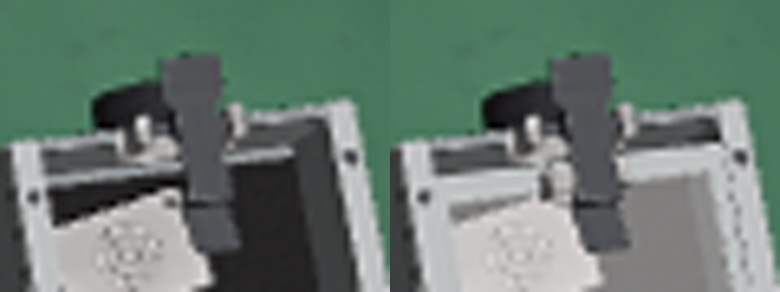

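```bash
python3 -c "
from workcell import order;print(order.hand_in())"
```

```text
the job is handed in; nothing more can be done
None
```

I pushed the guard of the box with the insert (the right-hand one, y<0) shut, and the checks agree that its catch has latched. I then backed the arm off clear and handed the job in at about 9.4 s; no verdict was reported.

**Latching:**
- The push force rose to 5 N, fell to 2.7 N as the catch dropped, then rose to 15 N against the stop.
- After I withdrew, the camera put the bar's near face about 75 mm further in than at the start, which is within the stated opening.
- In the before and after views, the lever is back in its resting position with the keeper roller behind its nose.

**Things that had to stay put:**
- The picture of the empty box showed no changed pixels.
- The insert looks unmoved through the guard; I compared it by eye and did not measure it.
- The wrist force is about 1 N, so the arm is touching nothing.

**What disagreed:**
- **Fingertip overhang:** The scene and wrist cameras put the shut fingertips about 16 mm behind the reported TCP, not 25 mm ahead of it as stated. A careful descent over the deck met no contact where the stated figure would have been 5 mm inside it. I therefore pushed at TCP z = 0.090, with the tips at about 0.106 m.
- **Bar position:** The bar's final position by camera is about 3 mm short of what the TCP implied. I put this down to the cameras' calibration and pixel error.

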